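# Seat the sleeve carrier on the three-point gauge base and stroke the gauge

## Robot

A 6-joint arm with a two-finger parallel gripper is mounted at the origin on the work surface. World frame = base frame: x ahead of the robot, y to its left, z up, the work surface at z = 0. Lengths are in m, angles in rad, forces in N, time in s.
With the tool pointing down it reaches from about 0.3 to 0.875 m from the base axis. Payload 6.4 kg.
Tool frame: the origin (TCP) lies midway between the tips of the shut fingers; the grasp point (between the pads) lies 19 mm behind it (ctrl.tcp_to_grasp is the distance from the TCP to the grasp point, in m); z points along the fingers, y is the direction in which the jaws open and shut (so a half turn about z gives the same grasp; the last joint's range is limited). The gripper opens to 85 mm and grips with 20 to 120 N. Pads are 22 mm wide; open, the fingers measure 114 mm over their backs; the gripper's body (76 mm by 85 mm) begins 54 mm behind the grasp point. The pads swing forward as they close: fully open they stand 13 mm farther back than shut.
Start: joints at [0.965, 0.181, 1.607, -0, 1.354, -0.206], TCP at [0.224, 0.53, 0.231] pointing down, gripper open.
Joint ranges: [-2.99, 2.99], [-0.89, 2.07], [0.3, 2.58], [-1.14, 4.28], [0, 2.63], [-3.12, 3.12]. Speed limits (rad/s): [2.57, 2.57, 3.01, 3.14, 3.14, 3.14].

## Interface

Orientations are given as a unit quaternion [w, x, y, z].
In Python, from bench import monitor, imaging, order, spotter, ctrl gives the robot as it stands.
- The arm moves only by the shell command python3 -m pendant 'ROWS'. ROWS is JSON, a list that holds one entry, the list of rows, each a list of 5 numbers: the shift along the world's x, y, z in mm, then the turn about the world's z in degrees, then the finger opening in mm, from 0 to 85.4. A call has 1 to 8 rows; each row shifts and turns the commanded pose from where the row before left it; what a row does not reach is not made up. A row lasts 1/8 s, in which the tool goes at most 62.5 mm and 10.7 degrees, less where a joint would pass 70% of its speed; a pose out of reach is approached as far as the arm can. A call with a gripper value outside its range is refused whole. The fingers move at their own pace and stop on an object; the grip force is fixed at half the most. Time passes only in rows, so rows that do not move let the fingers close. It gives the time, the measured TCP pose, the force and the opening at its end, in the units of the state.
- monitor.get_obs(): the state, without advancing time (a new reading comes with each control period).
- imaging.camera(name): name is "scene" or "side" or "wrist"; returns a dict with "img" (400x640x3 uint8, red, green, blue), "vfov" (degrees; the focal length in pixels is half the picture's height over the tangent of half this angle, whatever the lens; pixels are square), "cx", "cy" (the principal point, pixels), "origin" and "orientation" of the camera in the world. Camera axes: x right, y down, z forward; pixel columns grow to the right and rows downward; lengths in m; the calibration is good to about 2 mm. The wrist camera is an equidistant fisheye: a pixel r from the principal point sees the ray r / f radians off the axis. A picture is of the moment at which its call begins. There is no depth.
- order.hand_in(): hands the job in, once; it reports no verdict.
Trained networks look in the newest picture that a camera, given by its name, has taken for a name from the list of things; names that differ only in an ending like _2 or _b are one class to them, and where a whole thing is asked for, a point or a joint stands for the part that bears it (a point fixed in the world has none). Each returns a list of dicts, best first, with "confidence" (0 to 1); they miss things now and then, are a little off and sometimes report something else, mostly with a low value. They report only what shows in the picture. A call takes as long as a camera call.
- spotter.recognise(camera, thing): "at" ([x, y, z] in m, in the coordinates of the camera as it stood for that picture, good to about 4 mm: the middle of the surface that is visible of it).
- spotter.tip_of(camera, thing): "at" ([x, y, z] in m, in the coordinates of the camera as it stood for that picture, good to about 4 mm: a listed point, or the origin of a listed thing).
The state is a dict: "time_s": time; "q": joint angles; "dq": joint speeds; "joint_efforts": joint torques, N m; "eef_pos": TCP position; "eef_rot": TCP orientation; "wrist_force": force on the tool from outside, world axes, zero at the start; "torque": the same for the moment, N m; "opening": opening from 0.0 (shut) to 1.0 (fully open).
Only numpy, scipy, OpenCV 4.12 (cv2) and the standard library are available. Lean on these libraries where they do the work, as an engineer would, in place of code of your own. Each camera call takes 0.05 s, during which the arm holds its last target. There are 200 camera calls.

## Task

Lift the T-shaped carrier (the one holding the turned sleeve) and set it down gently on the green gauge base so that its three ball feet settle fully home: the single foot at the end of the T's stem in the round cone, the other two in the groove and on the flat pad. Then, with the carrier let go and staying seated, push the gauge slide by its black knob all the way to its stop towards the carrier and let go so that it snaps back by its spring. Leave the other things on the bench where they are.

Things in the scene. Friction and masses are not known exactly. Their poses are not given: they have to be found in the camera images.
- carrier: Loose aluminium T plate (0.55 kg) on three 20 mm steel balls, with an upright steel sleeve fast on it (44 mm diameter, a good grip). Origin on the sleeve's axis, level with the balls' undersides; z up. Plate z 23 to 31 mm, sleeve z 31 to 71. T crossbar: x -53 to -19, y -56 to 56 mm; stem 50 mm wide along +x to x = 66. Starts standing on its feet on the bench.
- gauge_base: Green fixed slab 150 x 250 x 12 mm (x, y, z), origin at the centre of its underside. Its +y half has three steel seats: round cone cup (mouth 30 mm, rim z = 33 mm), V groove (44 mm long, points at the cone, lips z = 32), round flat pad (34 mm diameter, top z = 22). Its -y half has the slide. Seated, the carrier's axes are parallel to the base's and its origin is at (0, 55, 22) mm.
- cone_seat (a point): On gauge_base at (48, 55, 32) mm: where the centre of the single foot's ball lies when seated in the cone. The polished balls slide into the seats by themselves from up to about 3 mm off.
- groove_seat (a point): On gauge_base at (-36, 97, 32) mm: where the centre of the left foot's ball lies when seated in the groove.
- flat_seat (a point): On gauge_base at (-36, 13, 32) mm: where the centre of the right foot's ball lies when seated on the flat pad.
- foot_single (a point): Centre of the carrier's ball under the end of the T's stem, (48, 0, 10) mm in the carrier's frame.
- foot_left (a point): Centre of the carrier's ball at (-36, 42, 10) mm in the carrier's frame.
- foot_right (a point): Centre of the carrier's ball at (-36, -42, 10) mm in the carrier's frame.
- gauge_slide (a joint): Travel in m of the gauge slide (a grey carriage with a small gauge head and an upright black knob) along gauge_base's +y, towards the carrier's seats: 0 at rest, 0.040 at the stop. A spring pushes it back with 3 N at rest, rising to 8 N at the stop.
- slide_knob (a point): Centre of the slide's upright black cylindrical knob, 26 mm diameter, 36 mm tall, z = 72 to 108 mm above the bench, on a 12 mm stem. At rest it lies at (0, -102, 90) mm in gauge_base's frame; it moves along its +y. The gauge head (30 mm wide, top z = 68 mm) stands 20 to 36 mm from the knob's axis on the +y side.
- spare_ring: Bystander: loose steel ring lying flat on the bench near the carrier, 42 mm outside diameter, 26 mm tall; origin at the centre of its underside. Leave alone.
- slot_block: Bystander: loose dark steel slotted block beyond the gauge base, 45 x 60 x 34 mm; origin at the centre of its underside. Leave alone.
- blue_cap: Bystander: loose blue open plastic cap, 52 mm diameter, 36 mm tall, on the robot's side of the gauge base; origin at the centre of its underside. Leave alone.
- wrench: Bystander: open-ended wrench lying flat at the far right. Leave alone.
- screwdriver: Bystander: screwdriver with yellow handle lying near the robot on the right. Leave alone.
- caliper: Bystander: caliper lying flat at the far left. Leave alone.

How it is judged:
On the way, in this order (a step that is already met when the one before it is completed fails the run):
1. the carrier sits fully home on the three seats and is let go, with the slide still at rest (distance between foot_single and cone_seat below 0.0025 m and distance between foot_left and groove_seat below 0.003 m and distance between foot_right and flat_seat below 0.003 m and contact force between the fingers and carrier below 0.1 N and linear speed of carrier below 0.02 m/s and value of joint gauge_slide below 0.004 m), for 0.2 s.
2. the gauge slide is at its stop (value of joint gauge_slide above 0.037 m and distance between foot_single and cone_seat below 0.0025 m and distance between foot_left and groove_seat below 0.003 m and distance between foot_right and flat_seat below 0.003 m), for 0.1 s.
3. the slide snaps back by its spring (faster than 0.15 m/s) (velocity of joint gauge_slide below -0.15 m/s).
At the end, for the whole second after the job is handed in: The single foot's ball centre lies within 2.5 mm of the cone seat and the other two within 3 mm of the groove and flat seats, the carrier is at rest and let go, and the slide is back within 3 mm of its rest position (distance between foot_single and cone_seat below 0.0025 m and distance between foot_left and groove_seat below 0.003 m and distance between foot_right and flat_seat below 0.003 m and linear speed of carrier below 0.02 m/s and value of joint gauge_slide below 0.003 m and contact force between the fingers and carrier below 0.1 N); the robot touches nothing.
It fails at once if the carrier is dropped or forced onto the base (more than 60 N between them) (contact force between carrier and gauge_base above 60 N).
It fails at once if the carrier is let fall or swung onto its seats (faster than 0.4 m/s within 45 mm of being seated) (distance between foot_single and cone_seat below 0.045 m and linear speed of carrier above 0.4 m/s).
It fails at once if a bystander is pushed more than 20 mm (distance of any of spare_ring, slot_block, blue_cap, wrench, screwdriver, caliper from where it was at the start of the episode above 0.02 m).
It also fails if it takes over 50 s, if anything falls off the work surface, if the arm or the gripper's body presses on something with over 40 N, if the wrist force passes 120 N, or if a joint passes its speed limit or range.

## Working session

There is one attempt and no reset: what is moved stays moved. The work goes in short steps, Python scripts to look and compute and a shell command to move; the robot and the scene stay as the last step left them, time stands still between calls to the robot, and variables do not carry over. Pictures are saved under pics/ and viewed, about 8 in all and at most 12, crops included, and the job is handed in when it is done.

```bash
mkdir -p pics; cat > h.py <<'E'
import numpy as np, cv2
from scipy.spatial.transform import Rotation as R
from bench import monitor, imaging, order, spotter, ctrl
def rot(o): return R.from_quat([o[1],o[2],o[3],o[0]])
def cam(n,save=None):
    c=imaging.camera(n)
    if save: cv2.imwrite('pics/'+save,c['img'][:,:,::-1])
    return c
def w(c,p): return rot(c['orientation']).apply(p)+np.array(c['origin'])
def find(c,n,t,f='tip_of'):
    return [(np.round(w(c,d['at'])*1000,1).tolist(),round(d['confidence'],2)) for d in getattr(spotter,f)(n,t)[:2]]
def proj(c,P):
    p=rot(c['orientation']).inv().apply(np.atleast_2d(P)-np.array(c['origin']))
    f=200/np.tan(np.radians(c['vfov'])/2)
    return p[:,:2]/p[:,2:]*f+[c['cx'],c['cy']]
def state():
    o=monitor.get_obs(); print(o['time_s'],np.round(np.array(o['eef_pos'])*1000,1),rot(o['eef_rot']).as_euler('ZYX',degrees=True).round(1),np.round(o['wrist_force'],1),o['opening'])
E
python3 - <<'E'
from h import *
state(); print(ctrl.tcp_to_grasp)
for n in ['scene','side']:
    c=cam(n,n+'1.png'); print(n,np.round(c['origin'],3),c['vfov'],monitor.get_obs()['time_s'])
    for t in ['carrier','foot_single','foot_left','foot_right','gauge_base','cone_seat','groove_seat','flat_seat','slide_knob','spare_ring','blue_cap','slot_block']: print(t,find(c,n,t))
E
python3 -c "
import cv2
" 
```

```text
0.0 [223.5 529.2 230.4] [ 157.1   -0.  -179.9] [ 0.6  0.2 -0.1] 1.0038743723908916
0.0187
scene [1.143 0.576 0.777] 54.86821753180273 0.05
carrier [([575.3, -202.1, -2.2], 0.97)]
foot_single [([622.6, -217.1, 9.3], 0.89), ([699.9, -219.7, 3.4], 0.41)]
foot_left [([551.8, -152.8, 9.6], 0.67), ([499.4, 169.4, -1.7], 0.44)]
foot_right [([527.1, -239.3, 10.2], 0.63)]
gauge_base [([499.3, 171.3, -1.0], 0.78)]
cone_seat [([578.7, -201.7, -0.2], 0.57), ([554.3, 221.7, 28.8], 0.55)]
groove_seat [([478.6, 268.5, 32.2], 0.94), ([631.2, 166.2, 0.4], 0.18)]
flat_seat [([463.7, 186.5, 36.2], 0.93)]
slide_knob [([489.0, 70.6, 92.1], 0.93)]
spare_ring [([696.4, -223.5, -0.6], 0.5)]
blue_cap [([367.8, 207.0, -1.6], 0.58)]
slot_block [([634.2, 167.7, 0.8], 0.9)]
side [ 0.125 -0.764  0.963] 43.18560077957303 0.7
carrier [([576.6, -201.8, 3.0], 0.74)]
foot_single [([622.9, -215.0, 12.0], 0.81)]
foot_left [([556.7, -152.0, 14.5], 0.98)]
foot_right [([532.6, -230.3, 14.4], 0.82)]
gauge_base [([500.6, 171.2, 3.4], 0.62), ([558.3, -148.7, 13.7], 0.34)]
cone_seat [([553.7, 220.7, 34.4], 0.92)]
groove_seat [([477.2, 273.0, 33.1], 0.68)]
flat_seat [([466.6, 186.8, 31.2], 0.75), ([487.3, 70.3, 93.0], 0.26)]
slide_knob [([486.0, 68.0, 93.1], 0.78), ([475.8, 274.6, 33.5], 0.22)]
spare_ring [([696.7, -220.7, 2.0], 0.83)]
blue_cap [([366.6, 205.1, 3.7], 0.73), ([632.4, 166.8, 4.5], 0.62)]
slot_block [([629.5, 168.2, 3.7], 0.65), ([694.9, -220.6, -0.1], 0.49)]
```

View pics/scene1.png

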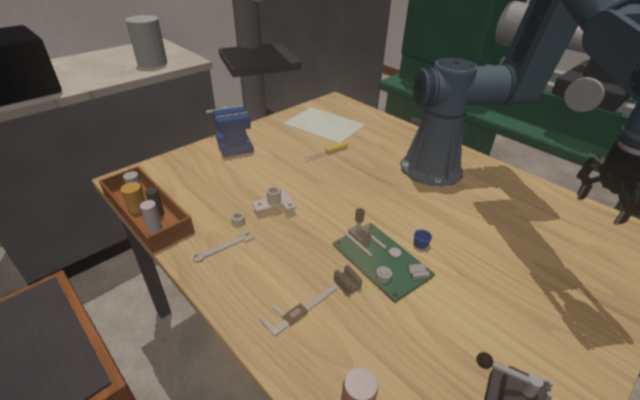

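The picture agrees with the networks: carrier at about (275,202), base at (383,260), knob at (360,215), ring at (238,218). I'll look at the base from close by on the way to the carrier.

```bash
python3 -m pendant '[[[33,-43,0,0,85],[33,-43,0,0,85],[33,-43,0,0,85],[33,-43,0,0,85],[33,-43,0,0,85],[33,-43,0,0,85],[33,-43,0,0,85],[0,0,0,0,85]]]'
python3 - <<'E'
from h import *
state()
c=cam('wrist','w1.png');print(c['origin'],c['vfov'])
for t in ['gauge_base','cone_seat','groove_seat','flat_seat','slide_knob']: print(t,find(c,'wrist',t))
E
```

```text
time_s: 2.3
eef_pos: [0.4569, 0.2259, 0.2314]
eef_rot: [0.0, 0.201, 0.98, -0.0]
wrist_force: [-0.5, 0.3, -1.2]
opening: 0.992
2.3 [456.9 225.9 231.4] [ 1.568e+02  1.000e-01 -1.800e+02] [-0.5  0.3 -1.2] 0.9923582989969066
[0.38329119 0.25740956 0.37361341] 65.70646984690485
gauge_base [([497.4, 173.9, 0.2], 0.76)]
cone_seat [([556.5, 216.8, 28.6], 0.86)]
groove_seat [([477.7, 273.4, 26.4], 0.69)]
flat_seat [([464.5, 187.8, 30.8], 0.9), ([532.0, -233.8, 13.8], 0.59)]
slide_knob [([490.8, 70.2, 88.3], 0.73)]
```

View pics/w1.png

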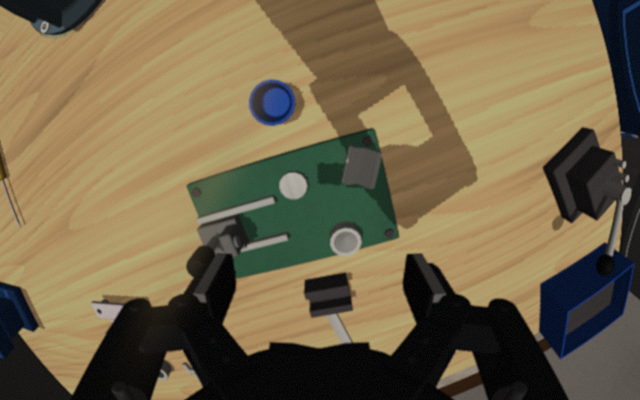

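The base shows at (188..398, 129..277) px, pad (293,186), cone (346,239), groove (362,167). I'll rectify this picture to get its pose and the two round seats precisely.

```bash
cat >> h.py <<'E'
def fish(c,P):
    p=rot(c['orientation']).inv().apply(P-np.array(c['origin']))
    f=200/np.tan(np.radians(c['vfov'])/2)
    th=np.arctan2(np.hypot(p[:,0],p[:,1]),p[:,2]); d=p[:,:2]/np.hypot(p[:,0],p[:,1])[:,None]
    return d*(f*th)[:,None]+[c['cx'],c['cy']]
def rectify(c,x0,y0,z,nx,ny,s=0.5,f=fish):
    # image col = y (from y0), row = x (from x0), s mm/px
    X,Y=np.meshgrid(x0+s*np.arange(nx),y0+s*np.arange(ny),indexing='ij')
    P=np.c_[X.ravel(),Y.ravel(),np.full(X.size,z)]/1000
    m=f(c,P).astype(np.float32).reshape(nx,ny,2)
    return cv2.remap(c['img'],m[...,0],m[...,1],cv2.INTER_LINEAR)
E
python3 - <<'E'
from h import *
c=cam('wrist')
out=[]
im=rectify(c,400,20,12,440,640)
hsv=cv2.cvtColor(im,cv2.COLOR_RGB2HSV)
m=cv2.inRange(hsv,(60,60,25),(95,255,255))
m=cv2.morphologyEx(m,cv2.MORPH_OPEN,np.ones((5,5)))
r=cv2.minAreaRect(cv2.findNonZero(m)); ctr=np.array([400+r[0][1]*.5,20+r[0][0]*.5]); print('base',ctr,np.array(r[1])*.5,r[2])
for q in cv2.boxPoints(r): print(400+q[1]*.5,20+q[0]*.5)
for nm,z,x,y,rr in [('cone',33,554,221,15),('pad',22,465,187,17)]:
    g=cv2.cvtColor(rectify(c,x-40,y-40,z,320,320,.25),cv2.COLOR_RGB2GRAY)
    h=cv2.HoughCircles(cv2.GaussianBlur(g,(7,7),0),cv2.HOUGH_GRADIENT,1,40,param1=80,param2=15,minRadius=int(rr*4-10),maxRadius=int(rr*4+16))
    for q in h[0][:3]: print(nm,x-40+q[1]*.25,y-40+q[0]*.25,q[2]*.25)
    out.append(cv2.cvtColor(g,cv2.COLOR_GRAY2RGB))
v=im.copy(); cv2.drawContours(v,[cv2.boxPoints(r).astype(int)],0,(255,0,0),1)
cv2.imwrite('pics/r1.png',np.vstack([v,np.hstack(out)[::2,:]])[:,:,::-1])
E
```

```text
base [498.79995728 171.45252991] [243.83067322 146.31982422] 6.972768783569336
556.6185 41.55744
411.38092 59.32032
440.98138 301.34763
586.219 283.58475
cone 552.375 220.875 16.875
pad 465.625 187.125 16.825
```

View pics/r1.png

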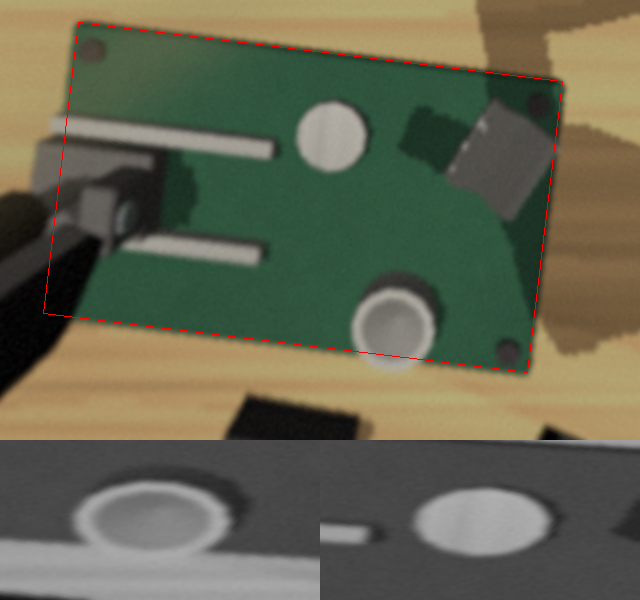

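Base from edges: about (499,171), yaw −7°; cone and pad agree to within about 2 mm. One more view from a different pose on the way.

```bash
python3 -m pendant '[[[38,-22,0,0,85],[38,-22,0,0,85],[38,-22,0,0,85],[0,-22,0,0,85],[0,0,0,0,85]]]'
cat > meas.py <<'E'
from h import *
from scipy.optimize import least_squares
state()
c=cam('wrist')
im=rectify(c,390,20,12,460,640); cv2.imwrite('pics/r2.png',im[:,:,::-1])
m=cv2.inRange(cv2.cvtColor(im,cv2.COLOR_RGB2HSV),(60,60,25),(95,255,255))
m=cv2.morphologyEx(m,cv2.MORPH_OPEN,np.ones((5,5)))
r=cv2.minAreaRect(cv2.findNonZero(m)); print('base',390+r[0][1]*.5,20+r[0][0]*.5,np.array(r[1])*.5,r[2])
obs=[]
for nm,z,x,y,rr,b in [('cone',33,554,221,16.9,(48,55)),('pad',22,465,187,17,(-36,13))]:
    g=cv2.cvtColor(rectify(c,x-40,y-40,z,320,320,.25),cv2.COLOR_RGB2GRAY)
    h=cv2.HoughCircles(cv2.GaussianBlur(g,(7,7),0),cv2.HOUGH_GRADIENT,1,40,param1=80,param2=15,minRadius=int(rr*4-10),maxRadius=int(rr*4+16))
    if h is None: print(nm,None); continue
    for q in h[0][:1]: print(nm,x-40+q[1]*.25,y-40+q[0]*.25,q[2]*.25)
for t in ['gauge_base','cone_seat','groove_seat','flat_seat','slide_knob','carrier']: print(t,find(c,'wrist',t))
E
python3 meas.py
```

```text
time_s: 3.28
eef_pos: [0.5687, 0.1403, 0.2309]
eef_rot: [-0.0, 0.199, 0.98, -0.0]
wrist_force: [0.7, -0.0, 0.2]
opening: 0.994
3.275 [568.7 140.3 230.9] [ 157.   -0. -180.] [ 0.7 -0.   0.2] 0.9939089268366162
base 500.2738494873047 170.6573486328125 [244.30775452 145.84147644] 7.042039394378662
cone 554.375 219.625 18.825
pad 465.875 187.375 16.525
gauge_base [([500.1, 171.8, 3.7], 0.58), ([572.2, -206.2, -2.8], 0.56)]
cone_seat [([557.2, 218.1, 28.4], 0.93), ([556.1, -152.2, 7.9], 0.64)]
groove_seat [([478.4, 272.3, 29.5], 0.73), ([530.0, -233.3, 15.6], 0.18)]
flat_seat [([465.6, 187.5, 32.3], 0.94)]
slide_knob [([486.7, 67.7, 90.3], 0.88)]
carrier [([575.1, -208.5, -0.9], 0.59)]
```

View pics/r2.png

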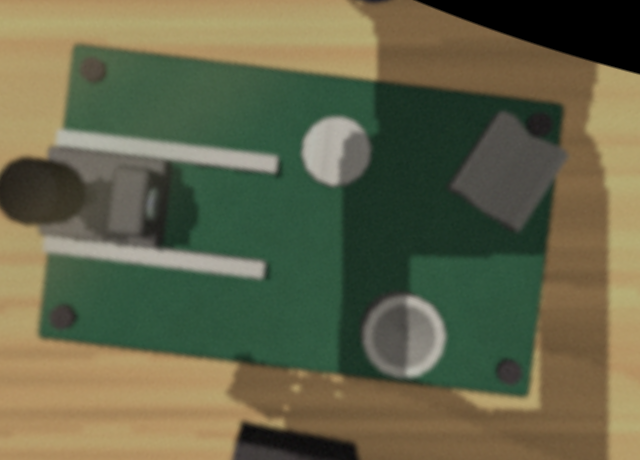

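Second view agrees: base (499.8,170.8), yaw −7.0°; seated carrier origin at (506.5,225.4). Now the carrier.

```bash
python3 -m pendant '[[[1,-49,0,1,85],[1,-49,0,1,85],[1,-49,0,1,85],[1,-49,0,1,85],[1,-49,0,1,85],[1,-49,0,1,85],[1,-48,0,0.5,85],[0,0,0,0,85]]]'
python3 - <<'E'
from h import *
state()
c=cam('wrist','w3.png')
for t in ['carrier','foot_single','foot_left','foot_right','spare_ring']: print(t,find(c,'wrist',t))
for z in (71,31):
    im=rectify(c,500,-290,z,320,320); cv2.imwrite(f'pics/c{z}.png',im[:,:,::-1])
a=np.hstack([cv2.imread('pics/c71.png'),cv2.imread('pics/c31.png')]); cv2.imwrite('pics/c.png',a)
E
```

```text
time_s: 4.62
eef_pos: [0.5756, -0.2044, 0.2313]
eef_rot: [0.0, 0.145, 0.989, -0.0]
wrist_force: [0.1, 0.1, -0.5]
opening: 0.998
4.625 [ 575.6 -204.4  231.3] [ 163.4    0.  -180. ] [ 0.1  0.1 -0.5] 0.9982800666560627
carrier [([576.4, -204.3, -1.3], 0.94)]
foot_single [([622.1, -218.7, 8.6], 0.87)]
foot_left [([556.0, -153.1, 10.0], 0.76)]
foot_right [([533.4, -235.8, 15.0], 0.6)]
spare_ring [([704.4, -225.6, -1.0], 0.82)]
```

View pics/c.png

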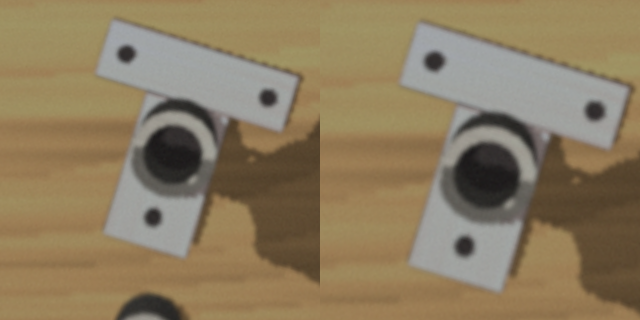

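Plate corners and holes give S(623,−218), A(530.5,−233), B(555.5,−152.5): 83.9 mm span as expected. Origin is (577.2,−203.6), yaw −17.4°. Descend and grip.

```bash
python3 -m pendant '[[[1.6,0.8,-40,-0.8,85],[0,0,-40,0,85],[0,0,-40,0,85],[0,0,-35,0,85],[0,0,-25,0,85],[0,0,-13,0,85],[0,0,0,0,85],[0,0,0,0,85]]]'
python3 -m pendant '[[[0,0,0,0,55],[0,0,0,0,40],[0,0,0,0,20],[0,0,0,0,20],[0,0,0,0,20],[0,0,0,0,20]]]'
```

```text
time_s: 5.92
eef_pos: [0.5784, -0.2008, 0.0397]
eef_rot: [0.001, 0.149, 0.989, -0.0]
wrist_force: [0.6, 0.7, 0.0]
opening: 0.994
time_s: 6.68
eef_pos: [0.5783, -0.2013, 0.0395]
eef_rot: [0.001, 0.15, 0.989, -0.001]
wrist_force: [-0.1, -1.3, 5.4]
opening: 0.494
```

```bash
python3 -m pendant '[[[0,0,10,0,20],[0,0,20,0,20],[0,0,30,0,20],[0,0,30,0,20],[0,0,25,0,20],[0,0,10,0,20],[0,0,0,0,20]]]'
python3 -m pendant '[[[-4,20,0,1.4,20],[-6,36,0,1.5,20],[-7,42,0,1.5,20],[-7,42,0,1.5,20],[-7,42,0,1.5,20],[-7,42,0,1.5,20],[-7,42,0,1.5,20],[-7,42,0,0,20]]]'
python3 -m pendant '[[[-7,42,0,0,20],[-7,40,0,0,20],[-4,22,0,0,20],[-2,12,0,0,20],[0,0,0,0,20],[0,0,0,0,20]]]'
python3 - <<'E'
from h import *
state()
for n in ['wrist','side','scene']:
    c=cam(n,n+'4.png')
    for t in ['carrier','foot_single','foot_left','foot_right']: print(n,t,find(c,n,t))
E
```

```text
time_s: 7.55
eef_pos: [0.5775, -0.2005, 0.1639]
eef_rot: [0.0, 0.15, 0.989, -0.0]
wrist_force: [0.3, 0.6, -7.7]
opening: 0.496
time_s: 8.55
eef_pos: [0.5234, 0.1096, 0.1619]
eef_rot: [-0.001, 0.059, 0.998, 0.0]
wrist_force: [0.2, 0.5, -7.0]
opening: 0.497
time_s: 9.3
eef_pos: [0.5054, 0.2227, 0.163]
eef_rot: [-0.0, 0.06, 0.998, -0.0]
wrist_force: [0.0, -0.2, -6.4]
opening: 0.5
9.3 [505.4 222.7 163. ] [ 173.2   -0.  -180. ] [ 0.  -0.2 -6.4] 0.5004008242023837
wrist carrier [([503.5, 218.3, 122.4], 0.87)]
wrist foot_single []
wrist foot_left [([476.3, 270.2, 132.5], 0.71)]
wrist foot_right [([463.6, 185.0, 137.6], 0.71)]
side carrier [([503.5, 228.4, 129.4], 0.73), ([369.3, 208.4, 2.8], 0.26)]
side foot_single [([549.4, 219.6, 134.2], 0.65)]
side foot_left [([473.9, 271.0, 135.8], 0.95)]
side foot_right []
scene carrier [([501.2, 226.1, 125.8], 0.61)]
scene foot_single [([555.3, 218.9, 133.0], 0.7)]
scene foot_left [([472.8, 266.2, 133.9], 0.59)]
scene foot_right [([488.4, 69.3, 88.4], 0.23)]
```

View pics/wrist4.png

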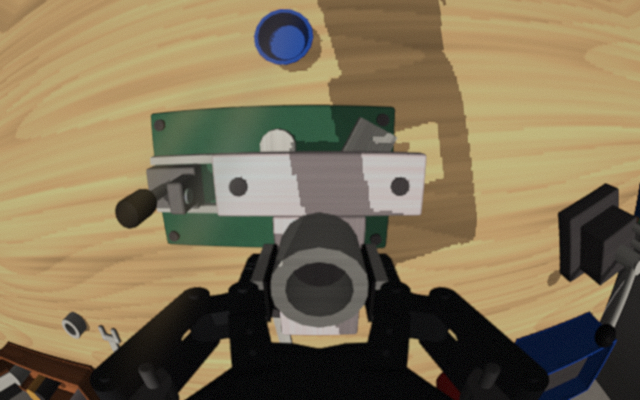

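Carrier held level; plate hole marks at (238,186) and (400,186). Check its pose in the hand from those.

```bash
python3 - <<'E'
from h import *
c=cam('wrist'); 
im=rectify(c,440,160,154.5,120,260); g=cv2.cvtColor(im,cv2.COLOR_RGB2GRAY)
hs=cv2.inRange(g,0,70); n,l,s,ce=cv2.connectedComponentsWithStats(hs)
H=[]
for i in range(1,n):
    if 60<s[i,4]<500: print(s[i],440+.5*ce[i][1],160+.5*ce[i][0]); H.append([440+.5*ce[i][1],160+.5*ce[i][0]])
H=np.array(H)
if len(H)==2:
    H=H[H[:,1].argsort()]; d=H[1]-H[0]; y=-np.arctan2(d[0],d[1]); print(np.hypot(*d),np.degrees(y), 'origin',H.mean(0)+36*np.array([np.cos(y),np.sin(y)]))
state()
E
```

```text
[190   0  26  14 213] 442.2699530516432 262.82394366197184
[ 44  42  17  17 186] 465.3817204301075 186.1021505376344
[209  61  18  18 247] 474.72469635627533 268.8663967611336
[178  99  25  21 474] 494.68037974683546 255.02637130801688
10.1 [505.4 223.5 163.3] [173.2  -0.  180. ] [-0.1  0.2 -7.4] 0.496358197747514
```

In the hand: origin (505.8,223.4), yaw −6.4°. Correct by (+0.7,+2.0, −0.6°) and descend to ~10 mm above.

```bash
python3 -m pendant '[[[0.7,2,-15,-0.6,20],[0,0,-25,0,20],[0,0,-25,0,20],[0,0,-14,0,20],[0,0,-8,0,20],[0,0,-3,0,20],[0,0,0,0,20],[0,0,0,0,20]]]'
python3 - <<'E'
from h import *
c=cam('wrist','w5.png'); 
state(); zt=monitor.get_obs()['eef_pos'][2]*1000-8.5
im=rectify(c,440,160,zt,80,260); g=cv2.cvtColor(im,cv2.COLOR_RGB2GRAY)
n,l,s,ce=cv2.connectedComponentsWithStats(cv2.inRange(g,0,70))
for i in range(1,n):
    if 60<s[i,4]<500: print(s[i],440+.5*ce[i][1],160+.5*ce[i][0])
c=cam('side','s5.png'); p=proj(c,[[.5,.2,.05]])[0]; x,y=p.astype(int); print(p)
cv2.imwrite('pics/s5c.png',cv2.resize(c['img'][max(0,y-70):y+70,max(0,x-90):x+90,::-1],None,fx=4,fy=4,interpolation=cv2.INTER_CUBIC))
E
```

```text
time_s: 11.1
eef_pos: [0.5068, 0.2256, 0.0741]
eef_rot: [0.001, 0.065, 0.998, 0.0]
wrist_force: [-0.1, 0.2, -7.6]
opening: 0.493
11.15 [506.7 225.6  74.1] [1.726e+02 1.000e-01 1.800e+02] [-0.4 -0.1 -7.1] 0.4949841275697442
[215  65  16  15 187] 476.2005347593583 271.2754010695187
[270.95419622 150.13221045]
```

View pics/s5c.png

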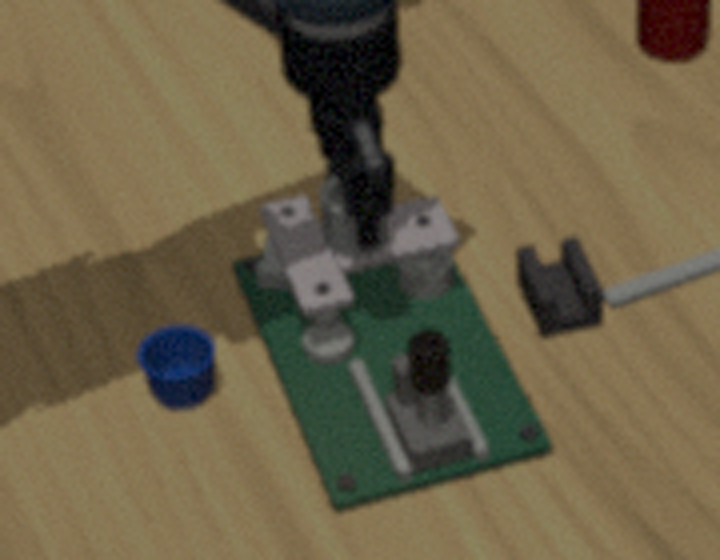

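Feet line up over the seats (left foot 476.2,271.3 against 475.9,271.5). Lower gently until contact.

```bash
python3 -m pendant '[[[0,0,-3,0,20],[0,0,-3,0,20],[0,0,-2,0,20],[0,0,-1,0,20],[0,0,-1,0,20],[0,0,0,0,20]]]'
python3 -m pendant '[[[0,0,-0.7,0,20],[0,0,-0.7,0,20],[0,0,0,0,20]]]'
```

```text
time_s: 11.95
eef_pos: [0.5061, 0.2255, 0.0632]
eef_rot: [-0.0, 0.065, 0.998, -0.0]
wrist_force: [-0.5, 0.5, -6.3]
opening: 0.497
time_s: 12.32
eef_pos: [0.5064, 0.2255, 0.062]
eef_rot: [0.0, 0.065, 0.998, 0.0]
wrist_force: [0.3, 0.6, -7.0]
opening: 0.498
```

```bash
python3 -m pendant '[[[0,0,-0.5,0,20],[0,0,0,0,20]]]'; python3 -m pendant '[[[0,0,-0.5,0,20],[0,0,0,0,20]]]'; python3 -m pendant '[[[0,0,-0.5,0,20],[0,0,0,0,20]]]'
```

```text
time_s: 12.58
eef_pos: [0.5065, 0.2255, 0.0618]
eef_rot: [0.0, 0.065, 0.998, 0.0]
wrist_force: [0.1, -1.6, -3.9]
opening: 0.496
time_s: 12.82
eef_pos: [0.5066, 0.2255, 0.0616]
eef_rot: [0.001, 0.065, 0.998, 0.0]
wrist_force: [-1.3, -1.5, 3.4]
opening: 0.499
time_s: 13.08
eef_pos: [0.5067, 0.2255, 0.0616]
eef_rot: [0.001, 0.064, 0.998, 0.0]
wrist_force: [-3.1, -2.1, 8.3]
opening: 0.497
```

Contact at the expected height, with small side forces. Release, then rise.

```bash
python3 -m pendant '[[[0,0,0,0,46],[0,0,0,0,50],[0,0,0,0,60],[0,0,0,0,70],[0,0,0,0,70],[0,0,0,0,70]]]'
python3 - <<'E'
from h import *
state()
c=cam('wrist')
im=rectify(c,440,160,53,80,260); g=cv2.cvtColor(im,cv2.COLOR_RGB2GRAY)
n,l,s,ce=cv2.connectedComponentsWithStats(cv2.inRange(g,0,70))
for i in range(1,n):
    if 60<s[i,4]<500: print(s[i],440+.5*ce[i][1],160+.5*ce[i][0])
E
```

```text
time_s: 13.82
eef_pos: [0.5061, 0.2255, 0.0604]
eef_rot: [-0.0, 0.065, 0.998, 0.0]
wrist_force: [-0.8, 0.1, -0.0]
opening: 0.818
13.825 [506.1 225.5  60.4] [172.6  -0.  180. ] [-0.8  0.1 -0. ] 0.8182034788173785
[216  64  14  16  83] 474.8433734939759 270.578313253012
```

```bash
python3 -m pendant '[[[0,0,10,0,75],[0,0,25,0,75],[0,0,40,0,75],[0,0,45,0,75],[0,0,20,0,60],[0,0,0,0,30],[0,0,0,0,0]]]'
python3 -m pendant '[[[-4,-30,0,0,0],[-5,-45,0,0,0],[-5,-45,0,0,0],[-5,-45,0,0,0],[-5,-33,0,0,0],[-2,-20,0,0,0],[0,0,0,0,0],[0,0,0,0,0]]]'
python3 - <<'E'
from h import *
state()
for n in ['wrist','side','scene']:
    c=cam(n,n+'6.png')
    for t in ['carrier','foot_single','foot_left','foot_right','slide_knob']: print(n,t,find(c,n,t))
    if n=='wrist':
        im=rectify(c,400,60,53,400,480); cv2.imwrite('pics/r6.png',im[:,:,::-1])
E
```

```text
time_s: 14.75
eef_pos: [0.5054, 0.2253, 0.1995]
eef_rot: [-0.001, 0.065, 0.998, -0.0]
wrist_force: [-0.4, 0.0, -0.5]
opening: 0.281
time_s: 15.75
eef_pos: [0.4796, 0.0081, 0.1995]
eef_rot: [-0.001, 0.065, 0.998, 0.0]
wrist_force: [0.5, 0.6, 0.6]
opening: 0.003
15.75 [479.6   8.1 199.5] [ 1.726e+02 -1.000e-01  1.800e+02] [0.5 0.6 0.6] 0.003305712735355159
wrist carrier [([505.8, 220.2, 20.0], 0.98)]
wrist foot_single [([549.7, 217.6, 32.3], 0.95)]
wrist foot_left [([477.9, 269.3, 33.0], 0.66), ([633.3, 167.3, 4.4], 0.64)]
wrist foot_right [([464.5, 189.3, 34.6], 0.78), ([554.1, 218.4, 35.0], 0.47)]
wrist slide_knob [([488.4, 70.8, 86.2], 0.87)]
side carrier [([507.2, 229.1, 26.1], 0.86), ([503.5, 176.0, 4.3], 0.19)]
side foot_single [([553.2, 221.1, 33.7], 0.8)]
side foot_left [([476.6, 273.3, 34.3], 0.73)]
side foot_right [([467.3, 191.9, 36.8], 0.96)]
side slide_knob [([485.7, 72.6, 96.8], 0.97)]
scene carrier [([506.2, 227.3, 22.2], 0.96), ([476.3, 271.2, 33.0], 0.49)]
scene foot_single [([552.7, 220.1, 30.4], 0.76), ([367.9, 204.9, 1.9], 0.45)]
scene foot_left [([476.3, 270.7, 33.6], 0.95)]
scene foot_right [([463.0, 182.9, 32.5], 0.97)]
scene slide_knob [([488.3, 69.0, 88.2], 0.97)]
```

View pics/r6.png

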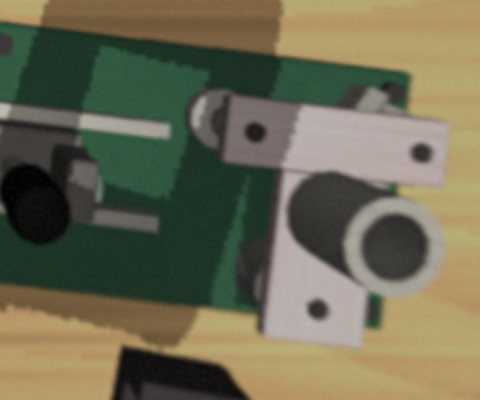

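View pics/wrist6.png

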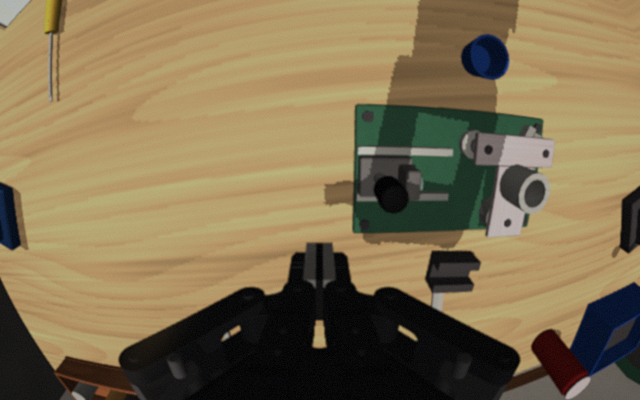

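Hole marks put the feet within 1 mm of the three seats, and knob at (487.5,70); tool is in line with it. Lower and approach.

```bash
python3 -m pendant '[[[0,0,-30,0,0],[0,0,-40,0,0],[0,0,-30,0,0],[0,0,-15,0,0],[1.2,10,0,0,0],[1.2,10,0,0,0],[0.6,5,0,0,0],[0,0,0,0,0]]]'
python3 -m pendant '[[[0.6,5,0,0,0],[0.6,5,0,0,0],[0.6,5,0,0,0],[0.6,5,0,0,0],[0,0,0,0,0]]]'
python3 -m pendant '[[[0.6,5,0,0,0],[0.6,5,0,0,0],[0.6,5,0,0,0],[0,0,0,0,0]]]'
```

```text
time_s: 17.65
eef_pos: [0.4837, 0.033, 0.0862]
eef_rot: [0.001, 0.064, 0.998, -0.0]
wrist_force: [-0.5, -0.5, 0.0]
opening: 0.002
time_s: 18.27
eef_pos: [0.4857, 0.0525, 0.0855]
eef_rot: [0.0, 0.064, 0.998, -0.0]
wrist_force: [-1.4, -3.3, 2.1]
opening: 0.003
time_s: 18.77
eef_pos: [0.4874, 0.0672, 0.0855]
eef_rot: [0.0, 0.064, 0.998, -0.0]
wrist_force: [-0.5, -4.7, 2.3]
opening: -0.003
```

```bash
python3 -m pendant '[[[0.6,5,0,0,0],[0.6,5,0,0,0],[0,0,0,0,0]]]'
python3 -m pendant '[[[0.4,3,0,0,0],[0.3,2,0,0,0],[0,0,0,0,0]]]'
```

```text
time_s: 19.15
eef_pos: [0.4886, 0.0769, 0.0855]
eef_rot: [0.0, 0.064, 0.998, -0.001]
wrist_force: [-1.2, -7.4, 2.5]
opening: -0.002
time_s: 19.52
eef_pos: [0.4892, 0.0816, 0.0855]
eef_rot: [-0.0, 0.065, 0.998, -0.001]
wrist_force: [-1.5, -7.5, 3.3]
opening: 0.0
```

```bash
python3 -m pendant '[[[0.3,2,0,0,0],[0,0,0,0,0]]]'
python3 -m pendant '[[[0.3,2,0,0,0],[0,0,0,0,0]]]'
python3 -m pendant '[[[0.2,1.5,0,0,0],[0,0,0,0,0]]]'
```

```text
time_s: 19.77
eef_pos: [0.4894, 0.0831, 0.0855]
eef_rot: [-0.0, 0.064, 0.998, -0.001]
wrist_force: [-1.5, -9.6, 2.6]
opening: 0.002
time_s: 20.02
eef_pos: [0.4894, 0.0833, 0.0855]
eef_rot: [-0.001, 0.064, 0.998, -0.003]
wrist_force: [-3.7, -18.7, 4.5]
opening: -0.0
time_s: 20.27
eef_pos: [0.4895, 0.0835, 0.0855]
eef_rot: [-0.001, 0.064, 0.998, -0.004]
wrist_force: [-5.3, -24.5, 6.0]
opening: 0.001
```

The force jumps at y=83 mm, so this is the hard stop. Now withdraw fast.

```bash
python3 -m pendant '[[[0,0,0,0,0],[-7.4,-60,0,0,0],[-7.4,-60,0,0,0],[-2,-15,0,0,0],[0,0,40,0,0],[0,0,50,0,0],[0,0,30,0,0],[0,0,0,0,0]]]'
python3 - <<'E'
from h import *
state()
for n in ['wrist','side','scene']:
    c=cam(n,n+'7.png')
    for t in ['foot_single','foot_left','foot_right','slide_knob','spare_ring','blue_cap','slot_block']: print(n,t,find(c,n,t)[:1])
    if n=='wrist': cv2.imwrite('pics/r7.png',rectify(c,400,60,53,400,480)[:,:,::-1])
    if n=='side': cv2.imwrite('pics/s7c.png',cv2.resize(c['img'][80:220,180:360,::-1],None,fx=2.85,fy=2.85,interpolation=cv2.INTER_CUBIC))
a,b=cv2.imread('pics/r7.png')[:,:380*1],cv2.imread('pics/s7c.png')
a=cv2.imread('pics/r7.png'); b=cv2.resize(b[:, :],(320,400)); cv2.imwrite('pics/f7.png',np.hstack([a,b]))
E
```

```text
time_s: 21.28
eef_pos: [0.475, -0.0466, 0.208]
eef_rot: [0.003, 0.064, 0.998, -0.0]
wrist_force: [0.3, 0.1, -0.9]
opening: -0.0
21.275 [475.  -46.6 208. ] [ 172.6    0.3 -180. ] [ 0.3  0.1 -0.9] -0.00026603315435503547
wrist foot_single [([554.7, 214.8, 33.3], 0.78)]
wrist foot_left []
wrist foot_right [([465.6, 187.7, 35.4], 0.68)]
wrist slide_knob [([488.2, 69.8, 86.7], 0.66)]
wrist spare_ring [([701.6, -224.3, -2.2], 0.47)]
wrist blue_cap [([223.2, -333.1, -1.0], 0.69)]
wrist slot_block [([636.4, 165.5, -2.8], 0.92)]
side foot_single [([553.0, 222.2, 32.9], 0.84)]
side foot_left [([474.4, 269.8, 32.8], 0.61)]
side foot_right [([470.1, 190.4, 35.7], 0.62)]
side slide_knob [([487.4, 69.3, 94.1], 0.59)]
side spare_ring [([697.6, -223.1, -1.1], 0.77)]
side blue_cap [([369.2, 206.0, 1.8], 0.81)]
side slot_block [([631.2, 166.2, 1.4], 0.52)]
scene foot_single [([551.5, 221.2, 30.3], 0.63)]
scene foot_left [([473.6, 271.2, 31.5], 0.6)]
scene foot_right [([790.6, -163.3, -4.3], 0.73)]
scene slide_knob [([486.0, 69.0, 89.1], 0.8)]
scene spare_ring [([699.0, -220.1, 2.8], 0.76)]
scene blue_cap [([366.7, 205.7, -1.0], 0.5)]
scene slot_block [([630.4, 169.2, -0.5], 0.94)]
```

View pics/f7.png

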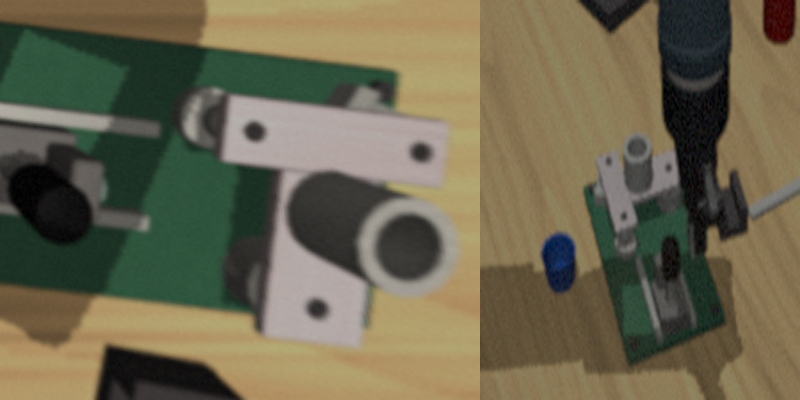

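The hole marks are at (131,255), (153,421) and (309,318), unchanged to the pixel. The knob is back at (487,69.5) and the bystanders have not moved, so I'm handing in.

```bash
python3 -c "
from h import *
print(order.hand_in()); state()"
```

```text
the job is handed in; nothing more can be done
None
the job is handed in; nothing more can be done
```

The carrier is seated on the gauge base, and the slide was pushed to its stop and let go. I handed the job in at about 21 s, and no verdict was reported.

- **Carrier:** I gripped it by the sleeve, turned it about 10°, and lowered it until it touched with about 15 N. After release, the three hole marks over the feet lay within about 1 mm of the seats worked out from the base's pose. They were in the same places after the slide push.
- **Slide:** I pushed the knob with shut fingers. The force jumped from about 9 N to 25 N over less than 0.5 mm of movement, which I took as the hard stop. I then pulled the fingers back at about 0.5 m/s. The last pictures show the knob back at its rest position, about (487, 69) mm.
- **Bystanders and robot:** The ring, cap and block are where they started in the side and scene pictures. I did not re-measure the wrench, screwdriver and caliper, but the arm went nowhere near them. The gripper ended clear of everything.

**Not measured or disagreeing:**
- I could not measure the snap-back speed directly. The slide may have followed the fingers back instead of running free, but they moved well above the 0.15 m/s needed.
- The networks scattered by 2 to 6 mm on the feet, with two false detections: one of a foot and one of the cap. I relied on the hole marks instead.

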